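Centre a measuring disc on its rheometer mount with the tapered pin

TASK

The loose measuring disc lies off-centre on the round mount, so its hole and the mount's bore do not line up. Take the tapered alignment pin out of the rack and push it straight down through the disc's hole into the mount's bore until it is fully home, its collar down on the disc, so that the two holes are pulled into line; then let go. Leave the straight pin in the rack.

Things in the scene. Friction and masses are not known exactly. Their poses are not given: they have to be found in the camera images.
- taper_pin: Steel pin with ROUND black grip, 0.25 kg. Origin: centre of its collar's underside, z up. Above: collar 48 mm diameter, 6 thick, then grip 28 diameter, 40 tall. Below: shank 30 diameter for 20 mm, then a 45 mm cone to a 6 mm wide point 65 mm under the origin. Starts upright in one of 3 holes in a row (35 wide, 85 apart, any order) of an aluminium rack, collar on its deck 85 mm above the table.
- straight_pin: Wrong pin, in another hole of that rack: blunt shank 30 mm diameter, 65 mm long, collar 48 mm, SQUARE black grip 26 x 26 mm, 40 mm tall. Origin and z as for the tapered pin. (The third piece in the rack is a measuring bob: a thin steel stem, 12 mm wide and 30 mm tall, above the same collar.)
- disc: Loose aluminium measuring disc, 100 mm diameter, 10 mm thick, 0.35 kg, with a round through hole 34 mm wide at its centre. Origin at the centre of its underside, on the hole's axis, z up. It lies flat on the mount and slides easily; at the start its hole is 7 to 11 mm off the mount's bore.
- bore (a point): Centre of the mouth of the mount's vertical bore, level with the flat top under the disc, 65 mm above the table; z up. The mount is a fixed round grey block, 156 mm diameter; bore 34 mm wide, open for its full 65 mm; a steel rim 5 mm high, 123 mm inside diameter, surrounds the disc. With the pin home its origin is 10 mm above this point.

How it is judged (in metres and radians):
At the end, for the whole second after the job is handed in: The tapered pin stands in the bore through the disc's hole, upright within 10 degrees, its collar within 5 mm of fully home and its axis within 6 mm of the bore's; the disc lies flat on the mount (within 5 mm and 10 degrees) with its hole within 6 mm of the bore; both are at rest (horizontal distance between each of taper_pin, disc and bore below 0.006 m and z of taper_pin in the frame of bore between 0.005 and 0.015 m and angle between each of taper_pin, disc's own z axis and vertical below 0.175 rad and z of disc in the frame of bore below 0.005 m and linear speed of each of taper_pin, disc below 0.02 m/s); the robot touches nothing.
It fails at once if the straight pin is taken out of the rack (moved more than 30 mm) (distance of straight_pin from where it was at the start of the episode above 0.03 m).
It also fails if it takes over 34 s, if anything falls off the work surface, if the arm or the gripper's body presses on something with over 40 N, if the wrist force passes 120 N, or if a joint passes its speed limit or range.

ROBOT

A 6-joint arm with a two-finger parallel gripper is mounted at the origin on the work surface. World frame = base frame: x ahead of the robot, y to its left, z up, the work surface at z = 0. Lengths are in m, angles in degrees, forces in N, time in s.
With the tool pointing down it reaches from about 0.35 to 0.875 m from the base axis. Payload 4.2 kg.
Tool frame: the origin (TCP) lies midway between the tips of the shut fingers; the grasp point (between the pads) lies 19 mm behind it; z points along the fingers, y is the line along which they close (so a half turn about z gives the same grasp; the last joint's range is limited). The gripper opens to 87 mm and grips with 3 to 60 N. Pads are 19 mm wide; open, the fingers measure 117 mm over their backs; the gripper's body (75 mm by 190 mm) begins 51 mm behind the grasp point.
Start: joints at [78.3, 22.042, 0.453, 0, -68.411, -14.817], TCP at [0.279, 0.559, 0.223] pointing down, gripper open.
Joint ranges: [-179.83, 179.83], [-69.29, 118.12], [-61.27, 80.66], [-181.25, 117.63], [-171.15, -9.14], [-177.46, 177.46]. Speed limits (degrees/s): [159.86, 159.86, 180, 180, 180, 180].

INTERFACE

Orientations are given as a 3x3 rotation matrix whose columns are the frame's x, y, z axes.
In Python, from station import r, cams, sensors gives the robot as it stands (r), with the cameras (cams) and the readings (sensors).
- The arm moves only by the tool run_rows, called after "Request:" in YAML: its name, and indented under it one key for each argument. Schema: {"type":"object","properties":{"ticks":{"type":"array","items":{"type":"object","properties":{"finger_gap":{"type":"number"},"xyz":{"type":"array","items":{"type":"number"},"minItems":3,"maxItems":3},"r":{"type":"array","items":{"type":"number"},"minItems":3,"maxItems":3}},"additionalProperties":false,"required":["finger_gap"]},"minItems":1,"maxItems":8},"only":{"type":"string"},"quiet":{"type":"boolean"},"lines":{"type":"string"}},"required":["ticks"],"additionalProperties":false}. ticks is a list of rows, 1 to 8 of them, each an object with the fields finger_gap (the opening from 0.0 (shut) to 1.0 (fully open)), xyz (a list: dx, dy, dz in m), r (a list: a rotation vector rx, ry, rz in degrees); a field left out counts as zero (the opening has to be given); each row is the pose to reach, as a shift and turn from the pose commanded when the call began, along the tool's axes at that moment; what a row does not reach only later rows make up. A row lasts 1/10 s, in which the tool goes at most 0.05 m and 8.59 degrees, less where a joint would pass 70% of its speed; a pose out of reach is approached as far as the arm can. The fingers move at their own pace and stop on an object; the grip force is fixed at half the most. Time passes only in rows, so rows that do not move let the fingers close. The tool returns the time, the measured TCP pose, the force, the opening and the grip force at its end. only (a regular expression) keeps the lines of the reply that match it, lines (a string "A,B") keeps lines A to B, and quiet returns only ok. Input that does not fit is refused with a message, and nothing moves.
- sensors.sense(): the state, without advancing time (a new reading comes with each control period).
- cams.capture(name): name is "scene" or "top" or "wrist"; returns a dict with "pixels" (480x640x3 uint8, red, green, blue), "z_map" (480x640 float32, m along the optical axis (not along the pixel's ray), 0 where there is no reading), "K" (3x3 intrinsics, pixels), "world_from_camera" (4x4, takes a point from camera to world coordinates). Camera axes: x right, y up, looking along -z (the intrinsics and any distortion apply to the point x, -y, -z); pixel columns grow to the right and rows downward; lengths in m; the calibration is good to about 2 mm. The wrist camera is an equidistant fisheye: a pixel r from the principal point sees the ray r / f radians off the axis. A picture is of the moment at which its call begins.
- r.finish_job(): hands the job in; it is judged then, once.
The state is a dict: "time_s": time; "joints": joint angles; "joint_velocities": joint speeds; "effort": joint torques, N m; "tcp_pos": TCP position; "ee_rot": TCP orientation; "wrist_force": force on the tool from outside, world axes, zero at the start; "moment": the same for the moment, N m; "gripper_width": opening from 0.0 (shut) to 1.0 (fully open); "gripper_force": force on a finger pad.
Only numpy, scipy, OpenCV 4.12 (cv2) and the standard library are available. Lean on these libraries where they do the work, as an engineer would, in place of code of your own. Each camera call takes 0.05 s, during which the arm holds its last target. There are 200 camera calls.

## Working session

There is one attempt and no reset: what is moved stays moved. The work goes in short steps, Python scripts to look and compute and a tool call to move; the robot and the scene stay as the last step left them, time stands still between calls to the robot, and variables do not carry over. Pictures are saved under pics/ and viewed, at most 10 in all, crops included, and the job is handed in when it is done.

```bash
ls; mkdir -p pics
```

Run:
```python
from station import r, cams, sensors
import cv2,numpy as np
s=sensors.sense();print({k:np.round(s[k],3).tolist() for k in ("time_s","tcp_pos","ee_rot","gripper_width")})
for n in("scene","top"):
    c=cams.capture(n);cv2.imwrite(f"pics/{n}0.png",c["pixels"][:,:,::-1]);np.savez(f"{n}0.npz",**c)
    print(n,c["K"].round(1).tolist(),c["world_from_camera"].round(3).tolist())
```

```text
pics
station.py
{'time_s': 0.0, 'tcp_pos': [0.279, 0.559, 0.221], 'ee_rot': [[0.895, -0.447, -0.001], [-0.447, -0.895, -0.002], [0.0, 0.002, -1.0]], 'gripper_width': 0.999}
scene [[576.1, 0.0, 313.3], [0.0, 576.1, 243.3], [0.0, 0.0, 1.0]] [[0.856, -0.395, 0.334, 0.858], [0.517, 0.643, -0.565, -0.466], [0.008, 0.657, 0.754, 0.83], [0.0, 0.0, 0.0, 1.0]]
top [[440.8, 0.0, 317.6], [0.0, 440.8, 254.0], [0.0, 0.0, 1.0]] [[-0.001, 0.989, -0.146, 0.451], [-1.0, 0.002, 0.018, 0.077], [0.018, 0.146, 0.989, 0.772], [0.0, 0.0, 0.0, 1.0]]
```

View pics/scene0.png

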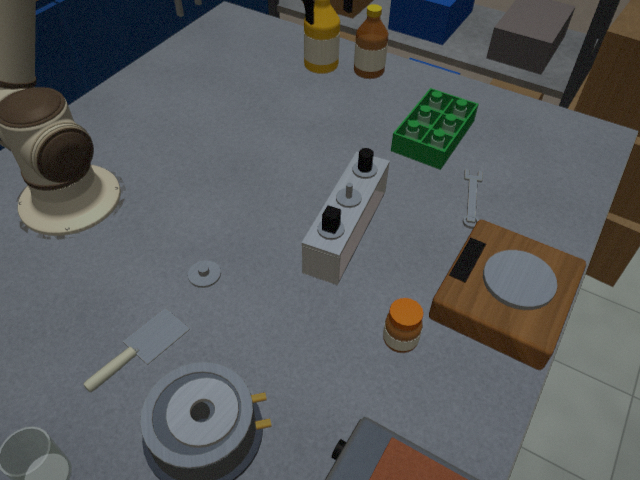

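View pics/top0.png

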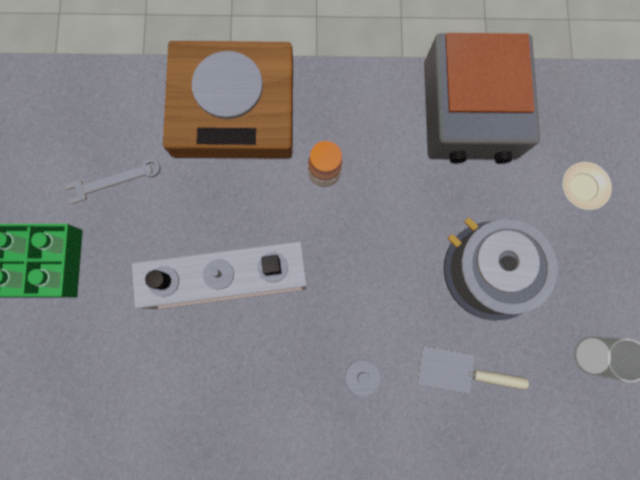

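The scene view shows the round black grip at about (365,160), the square one at (331,220), and the mount and disc at (200,410). In the top view the round grip is at (157,281), the square at (271,265) and the mount at (508,262) with the disc hole visible. I'll enlarge the mount in both views and triangulate the grips.

Create h.py:
```python
import numpy as np,cv2
def ray(c,u,v):
    K=c["K"];T=c["world_from_camera"]
    d=np.stack([(np.asarray(u,float)-K[0,2])/K[0,0],-(np.asarray(v,float)-K[1,2])/K[1,1],-np.ones(np.shape(u))],-1)
    return T[:3,3],d@T[:3,:3].T
def onz(c,u,v,z):
    o,d=ray(c,u,v);return o+d*((z-o[2])/d[...,2])[...,None]
def tri(rays):
    A=np.zeros((3,3));b=np.zeros(3)
    for o,d in rays:
        d=d/np.linalg.norm(d);P=np.eye(3)-np.outer(d,d);A+=P;b+=P@o
    x=np.linalg.solve(A,b);return x,[np.linalg.norm(np.cross(x-o,d/np.linalg.norm(d))) for o,d in rays]
```

Run:
```python
from h import *
S=dict(np.load("scene0.npz"));T=dict(np.load("top0.npz"))
a=cv2.resize(S["pixels"][350:480,130:280],None,fx=2.6,fy=2.6,interpolation=2)[:338,:390]
b=cv2.resize(T["pixels"][205:330,435:570],None,fx=2.7,fy=2.7,interpolation=2)
h=min(len(a),len(b));cv2.imwrite("pics/m.png",np.hstack([a[:h],b[:h]])[:,:,::-1])
for n,c,boxes in(("S",S,((350,140,380,180),(318,200,345,240))),("T",T,((140,260,180,300),(255,250,290,280)))):
    for x0,y0,x1,y1 in boxes:
        m=c["pixels"][y0:y1,x0:x1].max(2)<45
        k,l,st,ce=cv2.connectedComponentsWithStats(m.astype(np.uint8))
        i=1+st[1:,4].argmax();print(n,st[i]+[x0,y0,0,0,0],ce[i]+[x0,y0])
        ys,xs=np.where(l==i);z=c["z_map"][ys+y0,xs+x0]
        o,d=ray(c,xs+x0,ys+y0);p=o+d*z[:,None];print(" top z",np.percentile(p[:,2],[5,50,90,98]).round(4), p[p[:,2]>np.percentile(p[:,2],90)-.004].mean(0).round(4))
for c in (S,T):
    v,u=np.mgrid[0:480,0:640];o,d=ray(c,u,v);p=o+d*c["z_map"][...,None]
    print(c is S,p[262,508] if c is T else p[410,230])
```

```text
S [358 148  15  24 300] [364.93 159.64]
 top z [0.0965 0.1206 0.1305 0.1315] [0.5208 0.2886 0.1413]
S [322 206  18  27 401] [330.59102244 219.19700748]
 top z [0.0972 0.1228 0.1306 0.1321] [0.5391 0.1294 0.1336]
T [157 272  13  17 114] [164.35087719 281.33333333]
 top z [0.1018 0.1181 0.1287 0.1309] [0.5066 0.2932 0.1282]
T [265 270  16   5  33] [273.24242424 272.36363636]
 top z [0.1173 0.1277 0.1305 0.1315] [0.5198 0.1314 0.129 ]
True [ 0.58279383 -0.2229856   0.07429231]
False [ 0.54753313 -0.2597023   0.03462498]
```

View pics/m.png

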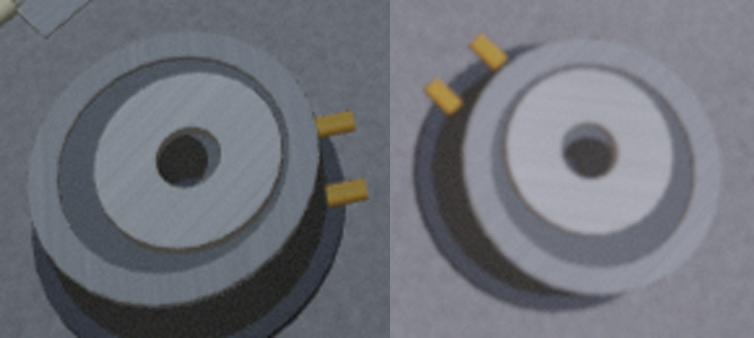

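The crops show the mount's rim and the disc clearly in both views (rim centre about (175,170) on the left and (591,167) on the right), with the disc shifted inside it. Next I'll move over the pin, turning the jaws across the rack, for a wrist view.

Request:
run_rows:
  ticks:
    - {"finger_gap": 1,"xyz": [0.042,0.017,0],"r": [0,0,7.2]}
    - {"finger_gap": 1,"xyz": [0.084,0.034,0],"r": [0,0,14.4]}
    - {"finger_gap": 1,"xyz": [0.126,0.051,0],"r": [0,0,21.6]}
    - {"finger_gap": 1,"xyz": [0.168,0.068,0],"r": [0,0,28.8]}
    - {"finger_gap": 1,"xyz": [0.21,0.086,0],"r": [0,0,36]}
    - {"finger_gap": 1,"xyz": [0.25,0.103,0],"r": [0,0,43.2]}
    - {"finger_gap": 1,"xyz": [0.29,0.12,0],"r": [0,0,50.4]}
    - {"finger_gap": 1,"xyz": [0.331,0.137,0],"r": [0,0,57.6]}

```text
time_s: 0.9
tcp_pos: [0.5146, 0.2873, 0.2222]
ee_rot: [[0.098, -0.995, -0.001], [-0.995, -0.098, -0.0], [0.0, 0.001, -1.0]]
wrist_force: [0.6, 1.0, 0.2]
gripper_width: 0.998
gripper_force: 0.0
```

Request:
run_rows:
  ticks:
    - {"finger_gap": 1}
    - {"finger_gap": 1}
    - {"finger_gap": 1}

```text
time_s: 1.2
tcp_pos: [0.5135, 0.2893, 0.2222]
ee_rot: [[0.104, -0.995, -0.001], [-0.995, -0.104, -0.0], [0.0, 0.001, -1.0]]
wrist_force: [-0.1, 0.1, -0.1]
gripper_width: 1.001
gripper_force: 0.0
```

Run:
```python
from station import r, cams, sensors
from h import *
c=cams.capture("wrist");np.savez("wrist1.npz",**c);cv2.imwrite("pics/w1.png",c["pixels"][:,:,::-1])
s=sensors.sense();print(s["time_s"],s["tcp_pos"],np.round(s["ee_rot"],3).tolist(),np.round(s["joints"],1));print(c["K"],c["world_from_camera"].round(4))
```

```text
1.25 [0.51337873 0.28963175 0.222372  ] [[0.104, -0.995, -0.0], [-0.995, -0.104, -0.0], [-0.0, 0.0, -1.0]] [ 45.2  18.6  -4.7  -0.  -66.7 -39.2]
[[371.64829954   0.         319.46712765]
 [  0.         371.64829954 239.9478175 ]
 [  0.           0.           1.        ]] [[-0.9946  0.0991  0.0314  0.5221]
 [-0.1039 -0.952  -0.288   0.2094]
 [ 0.0014 -0.2897  0.9571  0.3848]
 [ 0.      0.      0.      1.    ]]
```

View pics/w1.png

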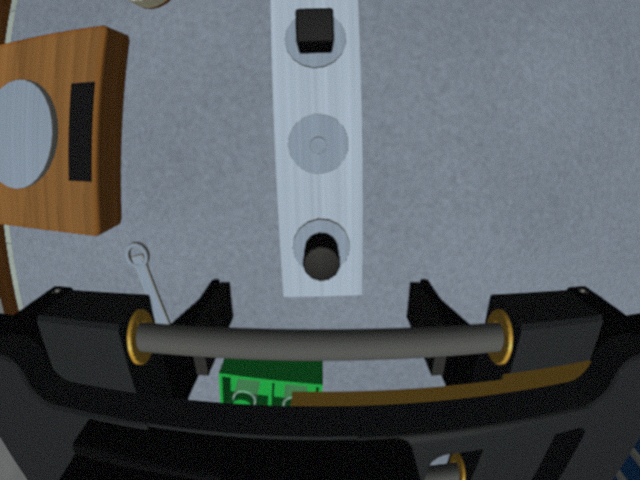

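The wrist view shows the round grip's cap at about (321,263), on its collar at (321,246). The bob is at (318,143) and the square pin at (315,30). I'll triangulate the cap centre and fit the mount circles.

Add to h.py:
```python
def fray(c,u,v):
    K=c["K"];T=c["world_from_camera"]
    x=(u-K[0,2])/K[0,0];y=(v-K[1,2])/K[1,1];t=np.hypot(x,y)+1e-12
    d=np.stack([x/t*np.sin(t),-y/t*np.sin(t),-np.cos(t)],-1)
    return T[:3,3],d@T[:3,:3].T
def circ(p):
    A=np.c_[2*p[:,:2],np.ones(len(p))];s=np.linalg.lstsq(A,(p[:,:2]**2).sum(1),rcond=None)[0]
    R=np.sqrt(s[2]+s[0]**2+s[1]**2);return s[:2],R,np.abs(np.hypot(*(p[:,:2]-s[:2]).T)-R).mean()
```

Run:
```python
from h import *
S=dict(np.load("scene0.npz"));T=dict(np.load("top0.npz"));W=dict(np.load("wrist1.npz"))
# grip blobs
for n,c,(x0,y0,x1,y1),th in(("S",S,(350,140,380,180),60),("T",T,(138,262,185,300),75),("W",W,(295,220,350,290),85)):
    m=c["pixels"][y0:y1,x0:x1].max(2)<th
    k,l,st,ce=cv2.connectedComponentsWithStats(m.astype(np.uint8));i=1+st[1:,4].argmax();print(n,st[i]+[x0,y0,0,0,0])
crops=[cv2.resize(q,(240,240),interpolation=0) for q in (S["pixels"][138:186,343:391],T["pixels"][256:304,136:184],W["pixels"][225:285,292:352])]
cv2.imwrite("pics/g.png",np.hstack(crops)[:,:,::-1])
# bright disc and mount circles by radial edge scan around guessed centres
def scan(c,cu,cv_,r0,r1,n=72):
    g=cv2.GaussianBlur(cv2.cvtColor(c["pixels"],cv2.COLOR_RGB2GRAY),(0,0),1).astype(np.float32)
    out=[]
    for a in np.linspace(0,2*np.pi,n,endpoint=False):
        rr=np.arange(r0,r1,.25);u=cu+rr*np.cos(a);v=cv_+rr*np.sin(a)
        p=cv2.remap(g,u.astype(np.float32)[None],v.astype(np.float32)[None],1)[0]
        d=np.gradient(p);j=np.abs(d).argmax();out.append((u[j],v[j],d[j]))
    return np.array(out)
def fit(c,e,z):
    p=onz(c,e[:,0],e[:,1],z);
    for _ in range(5):
        q,R,res=circ(p);d=np.abs(np.hypot(*(p[:,:2]-q).T)-R);p=p[d<max(2*np.median(d),.0006)]
    return q.round(4),round(R*2,4),round(res,5),len(p)
def off(k,x0,y0,f,w=0):return ((k[0]-w)/f+x0,k[1]/f+y0)
for n,c,f,x0,y0,w,hole,disc,rim in(("S",S,2.6,130,350,0,(188,157),(188,160),(175,168)),("T",T,2.7,435,205,390,(590,151),(589,151),(591,167))):
    for nm,k,r0,r1,z in(("hole",hole,4,18,.075),("disc",disc,24,42,.075),("inner",rim,37,48,.07),("outer",rim,43,64,.07)):
        print(n,nm,fit(c,scan(c,*off(k,x0,y0,f,w),r0,r1),z))
```

```text
S [358 148  16  24 314]
T [146 271  25  19 364]
W [ 303  233   37   47 1389]
S hole (array([ 0.5498, -0.243 ]), np.float64(0.0342), np.float64(0.00025), 64)
S disc (array([ 0.5496, -0.2432]), np.float64(0.0986), np.float64(0.00026), 64)
S inner (array([ 0.5407, -0.2494]), np.float64(0.1191), np.float64(0.00064), 41)
S outer (array([ 0.5483, -0.2528]), np.float64(0.1397), np.float64(0.00081), 36)
T hole (array([ 0.5451, -0.2422]), np.float64(0.0329), np.float64(0.00024), 54)
T disc (array([ 0.5447, -0.2423]), np.float64(0.0988), np.float64(0.00025), 58)
T inner (array([ 0.5329, -0.2382]), np.float64(0.1398), np.float64(0.00057), 32)
T outer (array([ 0.5373, -0.2452]), np.float64(0.1549), np.float64(0.00025), 46)
```

View pics/g.png

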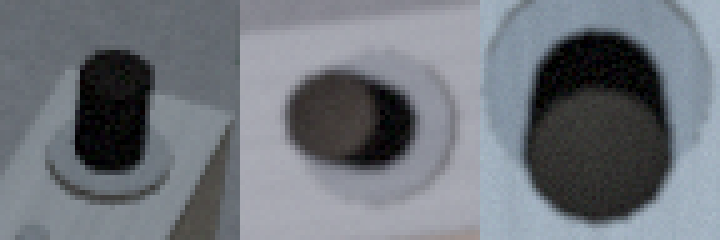

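The crops show the cap centres at about scene (365.7,152.1), top (153.7,278.3) and wrist (321.3,263.5).

Run:
```python
from h import *
S=dict(np.load("scene0.npz"));T=dict(np.load("top0.npz"));W=dict(np.load("wrist1.npz"))
R=[ray(S,365.7,152.1),ray(T,153.7,278.3),fray(W,321.3,263.5)]
for o,d in R: print((o+d*(.131-o[2])/d[2]).round(4))
print("cap S,T,W",tri(R)); print("cap T,W",tri(R[1:])); print("cap S,W",tri(R[::2]))
h=[]
for c,p in((S,(.5498,-.243,.075)),(T,(.5451,-.2422,.075))):
    o=c["world_from_camera"][:3,3];h.append((o,np.array(p)-o))
print("hole",tri(h))
m=W["pixels"][:,:].min(2)
```

```text
[0.5143 0.3019 0.131 ]
[0.5102 0.3035 0.131 ]
[0.5106 0.3034 0.131 ]
cap S,T,W (array([0.511114  , 0.30548751, 0.12670372]), [np.float64(0.0015073301193992918), np.float64(0.0006531895624973683), np.float64(0.0008632119444767805)])
cap T,W (array([0.51045833, 0.30440536, 0.12839735]), [np.float64(1.732423064197469e-05), np.float64(1.732423064193777e-05)])
cap S,W (array([0.5113783 , 0.30561379, 0.12691567]), [np.float64(0.0011832348967814883), np.float64(0.0011832348967814805)])
hole (array([ 0.54688112, -0.24279881,  0.0713542 ]), [np.float64(0.0016539176663019819), np.float64(0.0016539176663020753)])
```

Top and wrist agree: the pin axis is at (0.5106, 0.3035) with the cap at z of about 0.13. I'll descend and grip.

Request:
run_rows:
  ticks:
    - {"finger_gap": 1,"xyz": [-0.014,0.001,0]}
    - {"finger_gap": 1,"xyz": [-0.014,0.001,0.04]}
    - {"finger_gap": 1,"xyz": [-0.014,0.001,0.08]}
    - {"finger_gap": 1,"xyz": [-0.014,0.001,0.11]}
    - {"finger_gap": 1,"xyz": [-0.014,0.001,0.125]}
    - {"finger_gap": 1,"xyz": [-0.014,0.001,0.125]}

```text
time_s: 1.85
tcp_pos: [0.5095, 0.3032, 0.0948]
ee_rot: [[0.104, -0.995, -0.004], [-0.995, -0.104, -0.004], [0.003, 0.005, -1.0]]
wrist_force: [-0.2, 0.8, -0.3]
gripper_width: 1.003
gripper_force: 0.0
```

Request:
run_rows:
  ticks:
    - {"finger_gap": 0.2}
    - {"finger_gap": 0.2}
    - {"finger_gap": 0.2}
    - {"finger_gap": 0.2}
    - {"finger_gap": 0.2}
    - {"finger_gap": 0.2}
    - {"finger_gap": 0.2}

```text
time_s: 2.55
tcp_pos: [0.5116, 0.3026, 0.0977]
ee_rot: [[0.102, -0.995, 0.0], [-0.995, -0.102, 0.0], [-0.0, -0.0, -1.0]]
wrist_force: [-0.6, 0.7, 0.3]
gripper_width: 0.451
gripper_force: 0.0
```

Request:
run_rows:
  ticks:
    - {"finger_gap": 0.2}
    - {"finger_gap": 0.2}
    - {"finger_gap": 0.2}
    - {"finger_gap": 0.2}
    - {"finger_gap": 0.2}

```text
time_s: 3.05
tcp_pos: [0.5114, 0.3026, 0.0975]
ee_rot: [[0.102, -0.995, -0.0], [-0.995, -0.102, -0.0], [0.0, 0.0, -1.0]]
wrist_force: [-1.1, 0.2, -0.1]
gripper_width: 0.311
gripper_force: 30.0
```

Gripped: width 27 mm, 30 N. Lifting straight up.

Request:
run_rows:
  ticks:
    - {"finger_gap": 0.2,"xyz": [0,0,-0.02]}
    - {"finger_gap": 0.2,"xyz": [0,0,-0.05]}
    - {"finger_gap": 0.2,"xyz": [0,0,-0.09]}
    - {"finger_gap": 0.2,"xyz": [0,0,-0.12]}
    - {"finger_gap": 0.2,"xyz": [0,0,-0.14]}
    - {"finger_gap": 0.2,"xyz": [0,0,-0.14]}

```text
time_s: 3.65
tcp_pos: [0.5128, 0.3037, 0.2404]
ee_rot: [[0.103, -0.995, 0.005], [-0.995, -0.103, 0.004], [-0.004, -0.005, -1.0]]
wrist_force: [1.3, 0.7, -2.1]
gripper_width: 0.312
gripper_force: 30.0
```

Request:
run_rows:
  ticks:
    - {"finger_gap": 0.2,"xyz": [0.03,0.001,0]}
    - {"finger_gap": 0.2,"xyz": [0.07,0.003,0]}
    - {"finger_gap": 0.2,"xyz": [0.11,0.005,0]}
    - {"finger_gap": 0.2,"xyz": [0.15,0.007,0]}
    - {"finger_gap": 0.2,"xyz": [0.19,0.009,0]}
    - {"finger_gap": 0.2,"xyz": [0.23,0.01,0]}
    - {"finger_gap": 0.2,"xyz": [0.27,0.012,0]}
    - {"finger_gap": 0.2,"xyz": [0.31,0.013,0]}

```text
time_s: 4.45
tcp_pos: [0.529, -0.0086, 0.2351]
ee_rot: [[0.102, -0.995, -0.004], [-0.995, -0.102, -0.0], [-0.0, 0.004, -1.0]]
wrist_force: [-0.2, -0.0, -2.5]
gripper_width: 0.315
gripper_force: 30.0
```

Request:
run_rows:
  ticks:
    - {"finger_gap": 0.2,"xyz": [0.04,0.002,0]}
    - {"finger_gap": 0.2,"xyz": [0.08,0.004,0]}
    - {"finger_gap": 0.2,"xyz": [0.11,0.005,0]}
    - {"finger_gap": 0.2,"xyz": [0.123,0.005,0]}
    - {"finger_gap": 0.2,"xyz": [0.123,0.005,0]}
    - {"finger_gap": 0.2,"xyz": [0.123,0.005,0]}
    - {"finger_gap": 0.2,"xyz": [0.123,0.005,0]}

```text
time_s: 5.15
tcp_pos: [0.5379, -0.1288, 0.2369]
ee_rot: [[0.104, -0.995, -0.001], [-0.995, -0.104, 0.0], [-0.001, 0.001, -1.0]]
wrist_force: [-0.5, -0.8, -3.0]
gripper_width: 0.316
gripper_force: 30.0
```

Run:
```python
from station import r, cams, sensors
from h import *
c=cams.capture("wrist");np.savez("wrist2.npz",**c);cv2.imwrite("pics/w2.png",c["pixels"][:,:,::-1])
c=cams.capture("top");np.savez("top2.npz",**c)
s=sensors.sense();print(s["time_s"],s["tcp_pos"],np.round(s["ee_rot"],3).tolist(),s["gripper_width"])
```

```text
5.25 [ 0.53809023 -0.12874014  0.2374193 ] [[0.104, -0.995, -0.0], [-0.995, -0.104, 0.0], [-0.0, 0.0, -1.0]] 0.31614620153528616
```

View pics/w2.png

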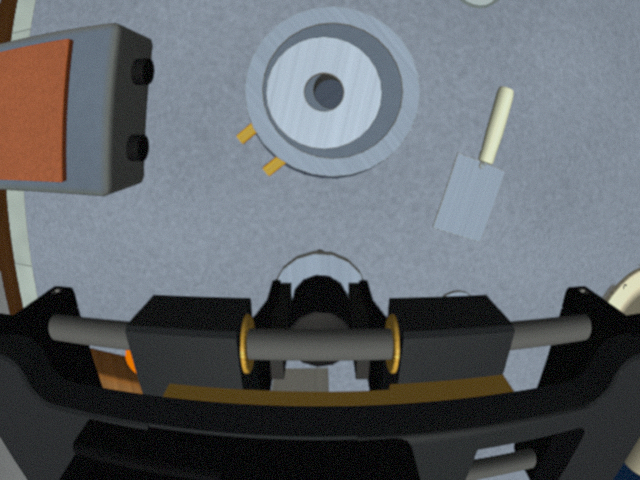

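The wrist view shows the mount rim centred near (332,92) and the disc hole at (326,92). The held pin's collar arc has its top at (320,250). Now I'll fit circles by ray casting.

Run:
```python
from h import *
W=dict(np.load("wrist2.npz"));g=cv2.GaussianBlur(cv2.cvtColor(W["pixels"],cv2.COLOR_RGB2GRAY),(0,0),1).astype(np.float32)
def scan(cu,cv_,r0,r1,a0=0,a1=360,n=72):
    out=[]
    for a in np.deg2rad(np.linspace(a0,a1,n,endpoint=False)):
        rr=np.arange(r0,r1,.25);u=cu+rr*np.cos(a);v=cv_+rr*np.sin(a)
        p=cv2.remap(g,u.astype(np.float32)[None],v.astype(np.float32)[None],1)[0]
        j=np.abs(np.gradient(p)).argmax();out.append((u[j],v[j]))
    return np.array(out)
def fit(e,z):
    o,d=fray(W,e[:,0],e[:,1]);p=o+d*((z-o[2])/d[:,2])[:,None]
    for _ in range(6):
        q,R,res=circ(p);d=np.abs(np.hypot(*(p[:,:2]-q).T)-R);p=p[d<max(2.*np.median(d),.0006)]
    return q.round(4),round(R*2,4),round(res,5),len(p)
for nm,a,z in(("hole",(326,92,10,27),.075),("disc",(324,93,48,66),.075),("inner",(333,92,60,80),.07),("outer",(332,92,78,95),.07)): print(nm,fit(scan(*a),z))
z=.2374-.0125+.006
e=scan(320,292,34,50,215,325,40);print("collar",fit(e,z),e[::8].round(1).tolist())
o,d=fray(W,*np.array([[326.],[92.]]));o2,_=0,0
# height of hole centre from this view and the first top view
T=dict(np.load("top0.npz"));oT=T["world_from_camera"][:3,3]
h=fit(scan(324,93,48,66),.075)[0];oW=W["world_from_camera"][:3,3]
print("disc tri",tri([(oT,np.array([.5447,-.2423,.075])-oT),(oW,np.array([*h,.075])-oW)]))
```

```text
hole (array([ 0.5462, -0.2431]), np.float64(0.0341), np.float64(0.00018), 70)
disc (array([ 0.546 , -0.2432]), np.float64(0.0989), np.float64(0.0002), 69)
inner (array([ 0.5364, -0.2472]), np.float64(0.1202), np.float64(0.00024), 30)
outer (array([ 0.5384, -0.2471]), np.float64(0.1539), np.float64(0.00023), 52)
collar (array([ 0.5379, -0.1284]), np.float64(0.0454), np.float64(0.00011), 40) [[285.2, 267.6], [298.1, 258.2], [312.6, 253.7], [327.3, 254.7], [341.1, 259.5]]
disc tri (array([ 0.54557923, -0.2437314 ,  0.07151273]), [np.float64(0.00044519396842573384), np.float64(0.0004451939684257486)])
```

Bore is at about (0.538,-0.247) and the pin is concentric with the TCP. Moving over and down until the tip is just above the disc.

Request:
run_rows:
  ticks:
    - {"finger_gap": 0.2,"xyz": [0.04,0.004,0]}
    - {"finger_gap": 0.2,"xyz": [0.08,0.008,0]}
    - {"finger_gap": 0.2,"xyz": [0.11,0.012,0]}
    - {"finger_gap": 0.2,"xyz": [0.118,0.0123,0.02]}
    - {"finger_gap": 0.2,"xyz": [0.118,0.0123,0.05]}
    - {"finger_gap": 0.2,"xyz": [0.118,0.0123,0.075]}
    - {"finger_gap": 0.2,"xyz": [0.118,0.0123,0.075]}
    - {"finger_gap": 0.2,"xyz": [0.118,0.0123,0.075]}

```text
time_s: 6.05
tcp_pos: [0.5386, -0.2482, 0.1631]
ee_rot: [[0.104, -0.995, 0.0], [-0.995, -0.104, -0.001], [0.001, -0.0, -1.0]]
wrist_force: [0.1, -0.7, -3.7]
gripper_width: 0.314
gripper_force: 30.0
```

Run:
```python
from station import r, cams, sensors
from h import *
a=[]
for n,(x0,y0,x1,y1) in(("scene",(110,300,300,480)),("top",(420,180,590,340))):
    c=cams.capture(n);a.append(cv2.resize(c["pixels"][y0:y1,x0:x1],(380,360),interpolation=2))
cv2.imwrite("pics/a.png",np.hstack(a)[:,:,::-1]);s=sensors.sense();print(s["tcp_pos"],np.round(s["wrist_force"],1))
```

```text
[ 0.5394178  -0.24846186  0.16461673] [ 0.1 -0.2 -2. ]
```

View pics/a.png

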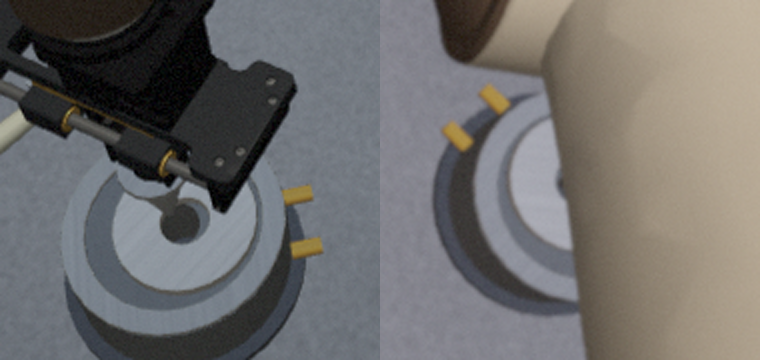

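The scene view shows the pin's point at about (165,215), just over the disc's hole at (185,222) and still above it. I'll apply a small correction and go down while watching the force.

Request:
run_rows:
  ticks:
    - {"finger_gap": 0.2,"xyz": [-0.0013,0.0012,0.005]}
    - {"finger_gap": 0.2,"xyz": [-0.0013,0.0012,0.015]}
    - {"finger_gap": 0.2,"xyz": [-0.0013,0.0012,0.022]}
    - {"finger_gap": 0.2,"xyz": [-0.0013,0.0012,0.028]}
    - {"finger_gap": 0.2,"xyz": [-0.0013,0.0012,0.032]}
    - {"finger_gap": 0.2,"xyz": [-0.0013,0.0012,0.035]}
    - {"finger_gap": 0.2,"xyz": [-0.0013,0.0012,0.035]}

```text
time_s: 6.85
tcp_pos: [0.5367, -0.2473, 0.1272]
ee_rot: [[0.103, -0.995, -0.0], [-0.995, -0.103, 0.0], [-0.0, 0.0, -1.0]]
wrist_force: [1.2, 0.3, -2.8]
gripper_width: 0.312
gripper_force: 30.0
```

Request:
run_rows:
  ticks:
    - {"finger_gap": 0.2,"xyz": [0,0,0.004]}
    - {"finger_gap": 0.2,"xyz": [0,0,0.008]}
    - {"finger_gap": 0.2,"xyz": [0,0,0.012]}
    - {"finger_gap": 0.2,"xyz": [0,0,0.016]}
    - {"finger_gap": 0.2,"xyz": [0,0,0.02]}
    - {"finger_gap": 0.2,"xyz": [0,0,0.02]}

```text
time_s: 7.45
tcp_pos: [0.5358, -0.2472, 0.1065]
ee_rot: [[0.102, -0.995, -0.002], [-0.995, -0.102, 0.001], [-0.001, 0.002, -1.0]]
wrist_force: [0.6, -0.1, -3.6]
gripper_width: 0.313
gripper_force: 30.0
```

Request:
run_rows:
  ticks:
    - {"finger_gap": 0.2,"xyz": [0,0,0.003]}
    - {"finger_gap": 0.2,"xyz": [0,0,0.006]}
    - {"finger_gap": 0.2,"xyz": [0,0,0.009]}
    - {"finger_gap": 0.2,"xyz": [0,0,0.012]}
    - {"finger_gap": 0.2,"xyz": [0,0,0.012]}

```text
time_s: 7.95
tcp_pos: [0.5367, -0.2474, 0.0951]
ee_rot: [[0.102, -0.995, -0.0], [-0.995, -0.102, -0.0], [0.0, 0.0, -1.0]]
wrist_force: [1.7, 0.0, -2.8]
gripper_width: 0.312
gripper_force: 30.0
```

Going in freely; 7.5 mm to go.

Request:
run_rows:
  ticks:
    - {"finger_gap": 0.2,"xyz": [0,0,0.002]}
    - {"finger_gap": 0.2,"xyz": [0,0,0.004]}
    - {"finger_gap": 0.2,"xyz": [0,0,0.006]}
    - {"finger_gap": 0.2,"xyz": [0,0,0.007]}
    - {"finger_gap": 0.2,"xyz": [0,0,0.008]}
    - {"finger_gap": 0.2,"xyz": [0,0,0.008]}

```text
time_s: 8.55
tcp_pos: [0.5368, -0.2473, 0.0876]
ee_rot: [[0.103, -0.995, 0.0], [-0.995, -0.103, -0.0], [0.0, -0.0, -1.0]]
wrist_force: [1.5, 0.2, -3.4]
gripper_width: 0.314
gripper_force: 30.0
```

Request:
run_rows:
  ticks:
    - {"finger_gap": 0.2,"xyz": [0,0,0.001]}
    - {"finger_gap": 0.2,"xyz": [0,0,0.002]}
    - {"finger_gap": 0.2,"xyz": [0,0,0.002]}

```text
time_s: 8.85
tcp_pos: [0.5369, -0.2474, 0.0875]
ee_rot: [[0.103, -0.995, 0.001], [-0.995, -0.103, -0.001], [0.001, -0.001, -1.0]]
wrist_force: [-1.4, 2.0, 6.9]
gripper_width: 0.311
gripper_force: 30.0
```

The force reversed to 7 N upward with the TCP stopped at 0.0875, so the collar is home. Releasing and withdrawing.

Request:
run_rows:
  ticks:
    - {"finger_gap": 1,"xyz": [0,0,0.001]}
    - {"finger_gap": 1,"xyz": [0,0,0.001]}
    - {"finger_gap": 1,"xyz": [0,0,0.001]}
    - {"finger_gap": 1,"xyz": [0,0,0.001]}
    - {"finger_gap": 1,"xyz": [0,0,0.001]}
    - {"finger_gap": 1,"xyz": [0,0,0.001]}
    - {"finger_gap": 1,"xyz": [0,0,0.001]}

```text
time_s: 9.55
tcp_pos: [0.5366, -0.2473, 0.0845]
ee_rot: [[0.103, -0.995, -0.0], [-0.995, -0.103, 0.0], [-0.0, 0.0, -1.0]]
wrist_force: [-0.6, 0.2, 0.5]
gripper_width: 0.86
gripper_force: 0.0
```

Request:
run_rows:
  ticks:
    - {"finger_gap": 1,"xyz": [0,0,-0.005]}
    - {"finger_gap": 1,"xyz": [0,0,-0.02]}
    - {"finger_gap": 1,"xyz": [0,0,-0.06]}
    - {"finger_gap": 1,"xyz": [0,0,-0.1]}
    - {"finger_gap": 1,"xyz": [0,0,-0.14]}
    - {"finger_gap": 1,"xyz": [-0.04,0,-0.15]}
    - {"finger_gap": 1,"xyz": [-0.08,0,-0.15]}
    - {"finger_gap": 1,"xyz": [-0.12,0,-0.15]}

```text
time_s: 10.35
tcp_pos: [0.5241, -0.1269, 0.2357]
ee_rot: [[0.101, -0.995, 0.002], [-0.995, -0.101, 0.0], [-0.0, -0.002, -1.0]]
wrist_force: [-0.0, 0.6, 0.2]
gripper_width: 1.001
gripper_force: 0.0
```

Request:
run_rows:
  ticks:
    - {"finger_gap": 1,"xyz": [-0.04,0,0]}
    - {"finger_gap": 1,"xyz": [-0.08,0,0]}
    - {"finger_gap": 1,"xyz": [-0.12,0,0]}
    - {"finger_gap": 1,"xyz": [-0.12,0,0]}
    - {"finger_gap": 1,"xyz": [-0.12,0,0]}

```text
time_s: 10.85
tcp_pos: [0.512, -0.0078, 0.2351]
ee_rot: [[0.105, -0.995, 0.001], [-0.995, -0.105, 0.0], [0.0, -0.001, -1.0]]
wrist_force: [1.1, 0.0, 0.7]
gripper_width: 1.0
gripper_force: 0.0
```

Run:
```python
from station import r, cams, sensors
from h import *
a=[]
for n,(x0,y0,x1,y1) in(("scene",(110,300,300,480)),("top",(420,180,590,340))):
    c=cams.capture(n);np.savez(n+"3.npz",**c);a.append(cv2.resize(c["pixels"][y0:y1,x0:x1],(380,360),interpolation=2))
    v,u=np.mgrid[y0:y1,x0:x1];o,d=ray(c,u,v);p=o+d*c["z_map"][y0:y1,x0:x1,None]
    q=p[np.hypot(p[...,0]-.538,p[...,1]+.247)<.1];
    for lo,hi in((.066,.0775),(.0785,.09),(.11,.14)):
        k=q[(q[:,2]>lo)&(q[:,2]<hi)];print(n,lo,len(k),np.median(k,0).round(4))
cv2.imwrite("pics/b.png",np.hstack(a)[:,:,::-1]);print(sensors.sense()["time_s"])
```

```text
scene 0.066 6513 [ 0.5503 -0.2549  0.0704]
scene 0.0785 452 [ 0.5492 -0.2545  0.0804]
scene 0.11 371 [ 0.5421 -0.2474  0.1196]
top 0.066 1877 [ 0.4929 -0.255   0.0703]
top 0.0785 32 [ 0.5143 -0.2491  0.0805]
top 0.11 0 [nan nan nan]
10.95
  return _methods._mean(a, axis=axis, dtype=dtype,
  ret = um.true_divide(
```

View pics/b.png

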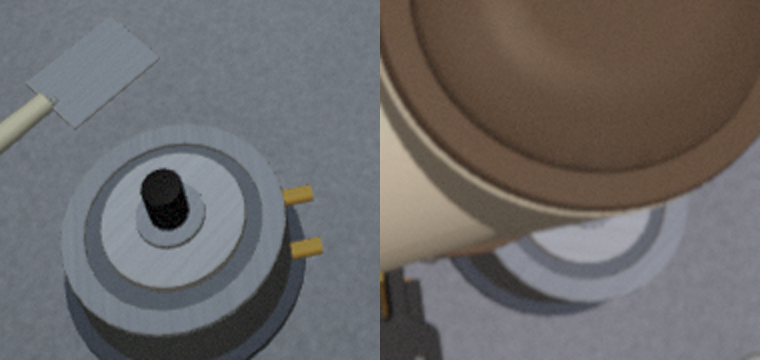

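The scene view shows the pin upright at (165,200), its collar flat on the disc (collar top z 0.0805) and the disc concentric in the rim. Nothing touches the robot, so I'm handing in.

```bash
python3 -c "
from station import r, cams, sensors
print(r.finish_job())"
```

```text
the job is handed in; nothing more can be done
None
```

The tapered pin is fully home through the disc into the mount's bore and released, the straight pin stayed in the rack, and the job was handed in at about 11 s of the 34 s allowed; the hand-in returned no verdict.

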